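# Sweep a heel wedge into its drawer and shut the cabinet

### The job

The white heel wedge left on top of the small grey drawer cabinet belongs in the cabinet's upper right drawer, with the small white pads. Using only the fingertips, hook that drawer by its front and pull it out to its stop, sweep the wedge off the cabinet's top so that it drops in, then push both upper drawers fully shut. Do not lift the wedge, and leave the wax bar beside it where it lies.

Things in the scene. Friction and masses are not known exactly. Their poses are not given: they have to be found in the camera images.
- parts_drawers: small grey metal cabinet, two drawers over two, fixed, 135 deep (x) x 230 wide (y) x 132 mm high. Origin: underside, mid width; x points into the cabinet away from the drawer fronts, y to the left seen from the front, z up. Flat top 132 mm above the origin, from x = -60 (front edge) to +75 mm (back). Upper drawers centred at y = +57 and -57 mm; lower drawers are shut, not needed.
- parts_drawers_drawer2 (a joint): upper left drawer (y = +57 mm; holds bits of brown cork): 0 = fully shut, grows (m) as it is pulled out along the cabinet's -x, stop at 0.085. Starts 0.02 to 0.055 out. Slides very easily (about 0.3 N, light damping), stays where it is left. Open sheet-metal box: inside 104 wide x 126 mm long, floor 70 mm and side walls 121 mm above the worktop; it passes into the cabinet under an edge 129 mm up.
- parts_drawers_drawer3 (a joint): upper right drawer (y = -57 mm; a few small thin white pads lie in it; the wedge goes here): the same as the upper left one in size, behaviour and meaning of its joint. It starts 0.042 to 0.055 out.
- left_drawer_front (a point): middle of the top edge of the upper left drawer's front panel, on its outer face, 127 mm above the worktop, at cabinet x = -62 mm minus the joint value; moves with the drawer. The panel is 2 mm thick and 108 mm wide; a pull lip sticks out 14 mm from it, 78 to 90 mm above the worktop. Axes as the cabinet's.
- right_drawer_front (a point): the same point on the upper right drawer's front panel (same panel and lip)
- right_drawer_floor (a point): middle of the inner floor of the upper right drawer; moves with the drawer; axes as the cabinet's
- heel_wedge: the white heel wedge, a pad of firm foam, 56 mm (its x) by 60 mm (its y) with rounded corners and 10 mm thick, about 14 g. It lies flat on the right half of the cabinet's top, turned by up to 0.5 rad from square, its middle up to 27 mm to either side of the upper right drawer's middle line. Origin: middle of its underside.
- wax_bar: tan polishing wax bar, 85 x 35 x 20 mm (long along its x), lying on the left half of the cabinet's top, roughly front to back. Origin: middle of its underside. To be left alone.
Not all that is in view belongs to the job. Leave any brown or red look-alike of the heel_wedge alone.

How it is judged:
By the outcome, as a careful person would: the job done as asked, in the order asked, and still so for the second after the job is handed in, with the robot touching nothing.
It also fails if it takes over 67 s, if anything falls off the work surface, if the arm or the gripper's body presses on something with over 40 N, if the wrist force passes 120 N, or if a joint passes its speed limit or range.

### The arm

A 6-joint arm with a two-finger parallel gripper is mounted at the origin on a cart in front of the work surface, level with it; the furniture and walls round the work are solid. World frame = base frame: x ahead of the robot, y to its left, z up, the work surface at z = 0. Lengths are in m, angles in rad, forces in N, time in s.
With the tool pointing down it reaches from about 0.3 to 0.875 m from the base axis. Payload 6.4 kg.
Tool frame: the origin (TCP) lies midway between the tips of the shut fingers; the grasp point (between the pads) lies 19 mm behind it; z points along the fingers, y is the line along which they close (so a half turn about z gives the same grasp; the last joint's range is limited). The gripper opens to 85 mm and grips with 20 to 120 N. Pads are 22 mm wide; open, the fingers measure 114 mm over their backs; the gripper's body (76 mm by 85 mm) begins 54 mm behind the grasp point. The pads swing forward as they close: fully open they stand 13 mm farther back than shut.
Start: joints at [1.055, 0.181, 1.607, -0, 1.354, -0.206], TCP at [0.175, 0.548, 0.231] pointing down, gripper open.
Joint ranges: [-2.99, 2.99], [-0.89, 2.07], [0.3, 2.58], [-1.14, 4.28], [0, 2.63], [-3.12, 3.12]. Speed limits (rad/s): [2.57, 2.57, 3.01, 3.14, 3.14, 3.14].

### API

Orientations are given as a 3x3 rotation matrix whose columns are the frame's x, y, z axes.
In Python, from workcell import readout, imaging, workorder gives the robot as it stands.
- The arm moves only by the shell command python3 -m creep 'ROWS'. ROWS is JSON, a list of rows, each an object of numbers: "tx", "ty", "tz": the shift along the tool's x, y, z in cm; "wx", "wy", "wz": the turn, a rotation vector about the tool's x, y, z in units of 5 degrees (1.0 is 5 degrees); "jaw": the opening, from -1 (shut) to 1 (fully open). In form: [{"tx": .., "ty": .., "tz": .., "wx": .., "wy": .., "wz": .., "jaw": ..}, ...]. A call has 1 to 10 rows; each row is the pose to reach, as a shift and turn from the pose commanded when the call began, along the tool's axes at that moment; what a row does not reach only later rows make up. A row lasts 1/12 s, in which the tool goes at most 41.7 mm and 7.16 degrees, less where a joint would pass 70% of its speed; a pose out of reach is approached as far as the arm can. A call with a gripper value outside its range is refused whole. The fingers move at their own pace and stop on an object; the grip force is fixed at half the most. Time passes only in rows, so rows that repeat a pose let the fingers close. It gives the time, the measured TCP pose, the force, the opening and the grip force at its end, in the units of the state.
- readout.read_state(): the state, without advancing time (a new reading comes with each control period).
- imaging.snapshot(name): name is "scene" or "top" or "wrist"; returns a dict with "pixels" (384x512x3 uint8, blue, green, red), "mtx" (3x3 intrinsics, pixels), "rvec" (rotation vector, rad) and "tvec" (3), from world to camera coordinates, as OpenCV has them. Camera axes: x right, y down, z forward; pixel columns grow to the right and rows downward; lengths in m; the calibration is good to about 2 mm. A picture is of the moment at which its call begins. There is no depth.
- workorder.job_done(): hands the job in; it is judged then, once.
The state is a dict: "time_s": time; "q": joint angles; "joint_vel": joint speeds; "effort": joint torques, N m; "ee_pos": TCP position; "orientation": TCP orientation; "wrist_force": force on the tool from outside, world axes, zero at the start; "ft_torque": the same for the moment, N m; "gripper_width": finger opening in m; "finger_force": force on a finger pad.
Only numpy, scipy, OpenCV 4.12 (cv2) and the standard library are available. Lean on these libraries where they do the work, as an engineer would, in place of code of your own. Each camera call takes 0.05 s, during which the arm holds its last target. There are 200 camera calls.

## Working session

There is one attempt and no reset: what is moved stays moved. The work goes in short steps, Python scripts to look and compute and a shell command to move; the robot and the scene stay as the last step left them, time stands still between calls to the robot, and variables do not carry over. Pictures are saved under pics/ and viewed, at most 10 in all, crops included, and the job is handed in when it is done.

```bash
mkdir -p pics; cat > h.py <<'E'
import numpy as np, cv2
from workcell import readout, imaging, workorder
def snap(n,f=None):
    s=imaging.snapshot(n)
    if f: cv2.imwrite('pics/'+f,s['pixels'])
    return s
def ray(s,px,z):
    R,_=cv2.Rodrigues(np.array(s['rvec'],float)); t=np.array(s['tvec'],float).ravel()
    c=-R.T@t; d=R.T@np.linalg.inv(np.array(s['mtx']))@np.array([px[0],px[1],1.])
    return c+d*(z-c[2])/d[2]
def proj(s,P):
    return cv2.projectPoints(np.array(P,float).reshape(-1,1,3),np.array(s['rvec'],float),np.array(s['tvec'],float),np.array(s['mtx'],float),None)[0].reshape(-1,2)
E
python3 - <<'E'
from h import *
a=snap('top','top0.png');b=snap('scene','scene0.png')
cv2.imwrite('pics/both.png',np.hstack([a['pixels'],b['pixels']])[:, :])
s=readout.read_state();print(s)
for x in(a,b):
    R,_=cv2.Rodrigues(np.array(x['rvec'],float));print(-R.T@np.array(x['tvec'],float).ravel(),R[2])
E
```

```text
{'time_s': 0.1, 'q': array([ 1.05470418e+00,  1.81478901e-01,  1.60786141e+00, -1.83644848e-05,
        1.35378045e+00, -2.06253948e-01]), 'joint_vel': array([ 0.0007235 , -0.00080019, -0.00176394, -0.00154542,  0.00176723,
       -0.00054665]), 'effort': array([ 1.29325650e-03, -4.45882630e+01, -3.52237737e+01, -3.37584697e-04,
        4.19264150e-03,  1.01681266e-06]), 'ee_pos': array([0.17504739, 0.54721516, 0.23048992]), 'orientation': array([[-9.52384017e-01,  3.04900211e-01, -7.38504030e-04],
       [ 3.04900962e-01,  9.52383123e-01, -1.33793473e-03],
       [ 2.95402193e-04, -1.49939824e-03, -9.99998832e-01]]), 'wrist_force': array([ 0.10198965, -0.35362825,  0.18973678]), 'ft_torque': array([ 0.00445443, -0.01389616,  0.00366585]), 'finger_force': 0.0, 'gripper_width': 0.08573336681572644}
[ 0.31718132 -0.14935311  1.12965262] [ 0.20744243  0.00373493 -0.9782401 ]
[-0.18548028 -0.56253911  0.7936144 ] [ 0.65525892  0.38988347 -0.64701363]
```

View pics/top0.png

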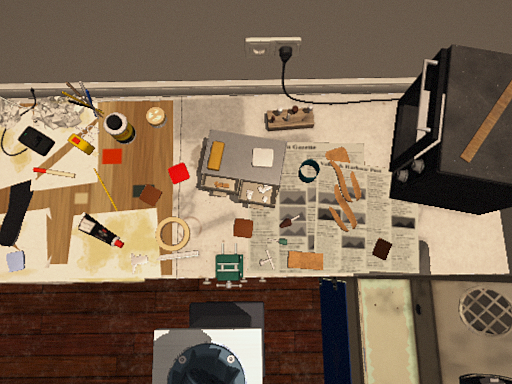

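View pics/scene0.png

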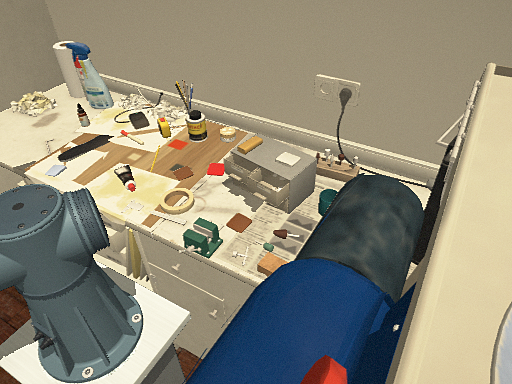

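The top view shows the cabinet at about (240,165), wedge at (262,157), wax at (216,155), and both drawers open toward the robot. I'll zoom in there.

```bash
python3 - <<'E'
from h import *
a=snap('top');b=snap('scene')
for s in(a,b): print(proj(s,[[0,0,0],[.175,.548,.231],[.5,0,0],[.5,-.15,.132]]))
c=cv2.resize(a['pixels'][120:215,185:295],None,fx=5,fy=5,interpolation=cv2.INTER_CUBIC)
cv2.imwrite('pics/ctop.png',c)
# wedge: white, on top
hsv=cv2.cvtColor(a['pixels'],cv2.COLOR_BGR2HSV)
print(hsv[157,262],hsv[150,240],hsv[155,216])
m=((hsv[...,2]>200)&(hsv[...,1]<40)).astype(np.uint8); m[:120]=0;m[215:]=0;m[:,:195]=0;m[:,290:]=0
n,l,st,ce=cv2.connectedComponentsWithStats(m)
for i in range(1,n):
    if st[i,4]>15: print(st[i],ce[i],ray(a,ce[i],.142))
E
```

```text
[[206.77332586 383.83410972]
 [-37.82123703 335.83664061]
 [209.18202415 211.96392168]
 [256.52916869 203.80857295]]
[[ 92.82884536 331.62151801]
 [-21.89939413 144.38267354]
 [218.56142477 200.71964021]
 [259.07505507 182.74327476]]
[ 18  54 230] [ 14  66 151] [ 19 201 203]
```

View pics/ctop.png

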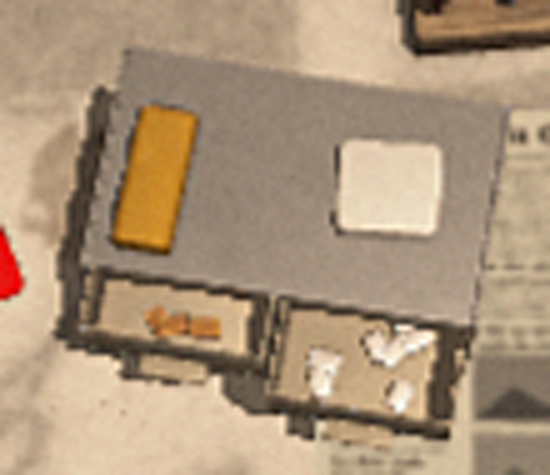

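The crop shows the cabinet's top corners at roughly (127,48), (507,108), (472,325) and (82,268). The wedge is nearly image-square, from (335,140) to (442,235). The right drawer's front edge runs from about (268,398) to (447,436), and the left drawer's from about (62,338) to (262,365).

```bash
python3 - <<'E'
from h import *
a=snap('top')
f=lambda p,z: ray(a,(p[0]/5+184.9,p[1]/5+119.9),z)
C=np.array([f(p,.132) for p in[(127,48),(507,108),(472,325),(82,268)]])
BL,BR,FR,FL=C
print(C.round(4)); print([np.linalg.norm(v).round(4) for v in(BL-BR,FL-FR,BL-FL,BR-FR)])
yv=(BL-BR+FL-FR); yaw=np.arctan2(-yv[0],yv[1]); print('yaw',yaw, np.arctan2(*(BL-FL+BR-FR)[[1,0]]))
X=np.array([np.cos(yaw),np.sin(yaw),0]);Y=np.array([-X[1],X[0],0])
O=C.mean(0)-X*.0075; O[2]=0; print('O',O)
loc=lambda P:np.array([(P-O)@X,(P-O)@Y]).round(4)
for p in C: print(loc(p))
# wedge by mask
hsv=cv2.cvtColor(a['pixels'],cv2.COLOR_BGR2HSV)
u=a['pixels'].astype(int); m=((u.min(2)>165)).astype(np.uint8);m[:143]=0;m[172:]=0;m[:,:240]=0;m[:,283:]=0
n,l,st,ce=cv2.connectedComponentsWithStats(m); i=1+st[1:,4].argmax(); print(st[i])
cn=cv2.findContours((l==i).astype(np.uint8),0,1)[0][0]
w=np.array([ray(a,p[0],.142)[:2] for p in cn],np.float32)
r=cv2.minAreaRect(w*1000); print(r); W=ray(a,ce[i],.142); print('wedge',W,loc(W))
for p in [(340,140),(442,142),(438,235),(335,232)]: print(loc(f(p,.142)))
for n,p in [('Rfl',(268,398)),('Rfr',(447,436)),('Lfl',(62,338)),('Lfr',(262,365)),('Rlip',(355,436)),('Llip',(165,375))]: print(n,loc(f(p,.127 if 'lip' not in n else .09)))
np.savez('cab',O=O,X=X,Y=Y,yaw=yaw)
E
```

```text
[[ 0.7234 -0.0173  0.132 ]
 [ 0.683  -0.239   0.132 ]
 [ 0.5536 -0.2153  0.132 ]
 [ 0.5901  0.0066  0.132 ]]
[np.float64(0.2253), np.float64(0.2249), np.float64(0.1354), np.float64(0.1315)]
yaw -0.1717451248628756 -0.17982341762485313
O [ 0.63012185 -0.11496579  0.        ]
[0.0752 0.1121]
[ 0.0733 -0.1132]
[-0.0583 -0.1119]
[-0.0602  0.113 ]
[253 148  20  19 333]
((634.1917724609375, -169.025146484375), (55.24116516113281, 51.77744674682617), 85.21992492675781)
wedge [ 0.63368611 -0.16897862  0.142     ] [ 0.0127 -0.0526]
[ 0.0353 -0.0211]
[ 0.0433 -0.079 ]
[-0.0118 -0.085 ]
[-0.0193 -0.027 ]
Rfl [-0.1171 -0.0043]
Rfr [-0.1227 -0.1074]
Lfl [-0.1013  0.1174]
Lfr [-0.0989  0.0022]
Rlip [-0.1246 -0.0552]
Llip [-0.1062  0.0609]
```

```bash
cat >> h.py <<'E'
def to(lx,ly,z):
    d=np.load('cab.npz');s=readout.read_state();R=np.array(s['orientation']);p=np.array(s['ee_pos'])
    yaw=float(d['yaw'])
    P=d['O']+lx*d['X']+ly*d['Y'];P[2]=z
    Rt=np.column_stack([-d['X'],d['Y'],[0,0,-1]])
    print('local now',((p-d['O'])@d['X']).round(4),((p-d['O'])@d['Y']).round(4),p[2].round(4),'| t cm',(R.T@(P-p)*100).round(2),'w',(cv2.Rodrigues(R.T@Rt)[0].ravel()/np.radians(5)).round(2))
E
python3 - <<'E'
from h import *
d=dict(np.load('cab.npz'));y=-.175
d.update(yaw=y,X=np.array([np.cos(y),np.sin(y),0]),Y=np.array([-np.sin(y),np.cos(y),0]));np.savez('cab',**d)
to(-.084,-.057,.2)
E
```

```text
local now -0.5633 0.5731 0.2309 | t cm [-55.97 -55.99   3.12] w [-0.01 -0.   -1.55]
```

```bash
R='{"tx":-56,"ty":-56,"tz":0,"wx":0,"wy":0,"wz":-1.55,"jaw":-1}'; python3 -m creep '[{"tx":-14,"ty":-14,"tz":0,"wx":0,"wy":0,"wz":-0.4,"jaw":-1},{"tx":-28,"ty":-28,"tz":0,"wx":0,"wy":0,"wz":-0.8,"jaw":-1},{"tx":-28,"ty":-28,"tz":0,"wx":0,"wy":0,"wz":-0.8,"jaw":-1},{"tx":-28,"ty":-28,"tz":0,"wx":0,"wy":0,"wz":-0.8,"jaw":-1},{"tx":-28,"ty":-28,"tz":0,"wx":0,"wy":0,"wz":-0.8,"jaw":-1},{"tx":-28,"ty":-28,"tz":0,"wx":0,"wy":0,"wz":-0.8,"jaw":-1},{"tx":-28,"ty":-28,"tz":0,"wx":0,"wy":0,"wz":-0.8,"jaw":-1},{"tx":-28,"ty":-28,"tz":0,"wx":0,"wy":0,"wz":-0.8,"jaw":-1},{"tx":-28,"ty":-28,"tz":0,"wx":0,"wy":0,"wz":-0.8,"jaw":-1},{"tx":-28,"ty":-28,"tz":0,"wx":0,"wy":0,"wz":-0.8,"jaw":-1}]'; python3 -c "
from h import *
to(-.084,-.057,.2)"
```

```text
time_s: 1.08
ee_pos: [0.358, 0.1923, 0.2316]
orientation: [[-0.971, 0.24, 0.001], [0.24, 0.971, -0.001], [-0.002, -0.001, -1.0]]
wrist_force: [-0.2, 1.0, -0.5]
gripper_width: 0.0001
finger_force: 0.0
local now -0.3215 0.2552 0.2316 | t cm [-25.79 -29.55   3.22] w [-0.01  0.02 -0.77]
```

```bash
python3 -m creep '[{"tx":-26,"ty":-29.5,"tz":1,"wz":-0.8,"wx":0,"wy":0,"jaw":-1},{"tx":-26,"ty":-29.5,"tz":1,"wz":-0.8,"wx":0,"wy":0,"jaw":-1},{"tx":-26,"ty":-29.5,"tz":1,"wz":-0.8,"wx":0,"wy":0,"jaw":-1},{"tx":-26,"ty":-29.5,"tz":1,"wz":-0.8,"wx":0,"wy":0,"jaw":-1},{"tx":-26,"ty":-29.5,"tz":1,"wz":-0.8,"wx":0,"wy":0,"jaw":-1},{"tx":-26,"ty":-29.5,"tz":1,"wz":-0.8,"wx":0,"wy":0,"jaw":-1},{"tx":-26,"ty":-29.5,"tz":1,"wz":-0.8,"wx":0,"wy":0,"jaw":-1},{"tx":-26,"ty":-29.5,"tz":1,"wz":-0.8,"wx":0,"wy":0,"jaw":-1},{"tx":-26,"ty":-29.5,"tz":1,"wz":-0.8,"wx":0,"wy":0,"jaw":-1},{"tx":-26,"ty":-29.5,"tz":1,"wz":-0.8,"wx":0,"wy":0,"jaw":-1}]'; python3 -c "
from h import *
to(-.084,-.057,.2)
a=snap('wrist','w1.png')
d=np.load('cab.npz');L=lambda x,y,z:d['O']+x*d['X']+y*d['Y']+[0,0,z]
print(proj(a,[L(-.084,-.057,.1),L(-.06,-.057,.132),L(-.117,-.057,.127),L(.075,-.115,.132),L(-.06,-.115,.132),readout.read_state()['ee_pos']]).round())
"
```

```text
time_s: 1.92
ee_pos: [0.5404, -0.1574, 0.221]
orientation: [[-0.985, 0.172, 0.001], [0.172, 0.985, -0.002], [-0.001, -0.001, -1.0]]
wrist_force: [-0.3, -0.2, -0.2]
gripper_width: -0.0001
finger_force: 0.0
local now -0.0809 -0.0574 0.221 | t cm [0.31 0.05 2.1 ] w [-0.02  0.01  0.02]
[[254. 184.]
 [254. 217.]
 [255. 155.]
 [200. 335.]
 [192. 217.]
 [252. 242.]]
```

View pics/w1.png

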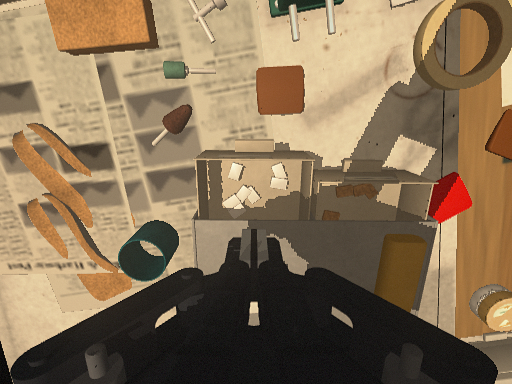

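The wrist view confirms the model: the cabinet's front edge is at row 220 (217 predicted), and the right drawer's panel is at about row 154, columns 197–313 (predicted centre 255, row 155). I'll descend behind the panel.

```bash
python3 -m creep '[{"tx":0.4,"ty":0,"tz":3,"wx":0,"wy":0,"wz":0,"jaw":-1},{"tx":0.4,"ty":0,"tz":6,"wx":0,"wy":0,"wz":0,"jaw":-1},{"tx":0.4,"ty":0,"tz":8,"wx":0,"wy":0,"wz":0,"jaw":-1},{"tx":0.4,"ty":0,"tz":9,"wx":0,"wy":0,"wz":0,"jaw":-1},{"tx":0.4,"ty":0,"tz":10,"wx":0,"wy":0,"wz":0,"jaw":-1},{"tx":0.4,"ty":0,"tz":11,"wx":0,"wy":0,"wz":0,"jaw":-1},{"tx":0.4,"ty":0,"tz":12,"wx":0,"wy":0,"wz":0,"jaw":-1},{"tx":0.4,"ty":0,"tz":12.2,"wx":0,"wy":0,"wz":0,"jaw":-1},{"tx":0.4,"ty":0,"tz":12.2,"wx":0,"wy":0,"wz":0,"jaw":-1}]'
python3 -m creep '[{"tx":0.5,"ty":0,"tz":0,"wx":0,"wy":0,"wz":0,"jaw":-1},{"tx":1,"ty":0,"tz":0,"wx":0,"wy":0,"wz":0,"jaw":-1},{"tx":1.5,"ty":0,"tz":0,"wx":0,"wy":0,"wz":0,"jaw":-1},{"tx":2,"ty":0,"tz":0,"wx":0,"wy":0,"wz":0,"jaw":-1},{"tx":2.5,"ty":0,"tz":0,"wx":0,"wy":0,"wz":0,"jaw":-1},{"tx":3,"ty":0,"tz":0,"wx":0,"wy":0,"wz":0,"jaw":-1},{"tx":3.4,"ty":0,"tz":0,"wx":0,"wy":0,"wz":0,"jaw":-1},{"tx":3.7,"ty":0,"tz":0,"wx":0,"wy":0,"wz":0,"jaw":-1},{"tx":4,"ty":0,"tz":0,"wx":0,"wy":0,"wz":0,"jaw":-1}]'; python3 -c "
from h import *
to(-.133,-.057,.1)"
```

```text
time_s: 2.72
ee_pos: [0.535, -0.1519, 0.099]
orientation: [[-0.986, 0.169, -0.001], [0.169, 0.986, 0.0], [0.001, 0.0, -1.0]]
wrist_force: [0.1, 0.1, 0.4]
gripper_width: -0.0001
finger_force: 0.0
time_s: 3.47
ee_pos: [0.4953, -0.1452, 0.0994]
orientation: [[-0.986, 0.169, 0.0], [0.169, 0.986, -0.0], [-0.0, -0.0, -1.0]]
wrist_force: [-0.8, -0.1, 0.2]
gripper_width: 0.0001
finger_force: 0.2
local now -0.1274 -0.0533 0.0994 | t cm [ 0.56 -0.37 -0.06] w [-0.    0.    0.05]
```

```bash
python3 -m creep '[{"tx":0.15,"ty":0,"tz":0,"wx":0,"wy":0,"wz":0,"jaw":-1},{"tx":0.3,"ty":0,"tz":0,"wx":0,"wy":0,"wz":0,"jaw":-1},{"tx":0.4,"ty":0,"tz":0,"wx":0,"wy":0,"wz":0,"jaw":-1},{"tx":0.5,"ty":0,"tz":0,"wx":0,"wy":0,"wz":0,"jaw":-1}]';python3 -m creep '[{"tx":0.1,"ty":0,"tz":0,"wx":0,"wy":0,"wz":0,"jaw":-1},{"tx":0.2,"ty":0,"tz":0,"wx":0,"wy":0,"wz":0,"jaw":-1},{"tx":0.2,"ty":0,"tz":0,"wx":0,"wy":0,"wz":0,"jaw":-1}]'
```

```text
time_s: 3.8
ee_pos: [0.4907, -0.1444, 0.0993]
orientation: [[-0.986, 0.169, 0.0], [0.169, 0.986, 0.0], [-0.0, 0.0, -1.0]]
wrist_force: [1.1, 0.7, -0.4]
gripper_width: -0.0003
finger_force: 0.2
time_s: 4.05
ee_pos: [0.4891, -0.1442, 0.0993]
orientation: [[-0.986, 0.169, 0.001], [0.169, 0.986, -0.0], [-0.001, -0.0, -1.0]]
wrist_force: [2.6, 0.8, -2.2]
gripper_width: 0.0001
finger_force: 1.2
```

```bash
python3 -m creep '[{"tx":0.1,"ty":0,"tz":0,"wx":0,"wy":0,"wz":0,"jaw":-1},{"tx":0.2,"ty":0,"tz":0,"wx":0,"wy":0,"wz":0,"jaw":-1},{"tx":0.2,"ty":0,"tz":0,"wx":0,"wy":0,"wz":0,"jaw":-1}]';python3 -m creep '[{"tx":0.1,"ty":0,"tz":0,"wx":0,"wy":0,"wz":0,"jaw":-1},{"tx":0.2,"ty":0,"tz":0,"wx":0,"wy":0,"wz":0,"jaw":-1},{"tx":0.2,"ty":0,"tz":0,"wx":0,"wy":0,"wz":0,"jaw":-1}]'
```

```text
time_s: 4.3
ee_pos: [0.489, -0.1442, 0.0995]
orientation: [[-0.985, 0.17, 0.006], [0.17, 0.985, -0.001], [-0.006, -0.0, -1.0]]
wrist_force: [11.8, -0.6, -8.2]
gripper_width: 0.0001
finger_force: 5.7
time_s: 4.55
ee_pos: [0.489, -0.1442, 0.0996]
orientation: [[-0.985, 0.17, 0.01], [0.17, 0.985, -0.002], [-0.01, -0.0, -1.0]]
wrist_force: [20.1, -1.1, -17.3]
gripper_width: -0.0001
finger_force: 10.0
```

It is at the stop: the force rises while the position holds, with the inner panel face at -0.145 as predicted. Next I unhook, rise, and go behind the wedge.

```bash
python3 -m creep '[{"tx":-1.2,"ty":0,"tz":0,"wx":0,"wy":0,"wz":0,"jaw":-1},{"tx":-1.2,"ty":0,"tz":-3,"wx":0,"wy":0,"wz":0,"jaw":-1},{"tx":-1.2,"ty":0,"tz":-7,"wx":0,"wy":0,"wz":0,"jaw":-1},{"tx":-1.2,"ty":0,"tz":-10,"wx":0,"wy":0,"wz":0,"jaw":0},{"tx":-5,"ty":0,"tz":-10,"wx":0,"wy":0,"wz":0,"jaw":0},{"tx":-9,"ty":0,"tz":-10,"wx":0,"wy":0,"wz":0,"jaw":0},{"tx":-13,"ty":0,"tz":-10,"wx":0,"wy":0,"wz":0,"jaw":0},{"tx":-17,"ty":0,"tz":-10,"wx":0,"wy":0,"wz":0,"jaw":0},{"tx":-20.5,"ty":0,"tz":-10,"wx":0,"wy":0,"wz":0,"jaw":0},{"tx":-20.5,"ty":0,"tz":-10,"wx":0,"wy":0,"wz":0,"jaw":0}]'; python3 -c "
from h import *
to(.069,-.054,.16)
a=snap('wrist','w2.png');a=snap('top','t2.png');cv2.imwrite('pics/c2.png',cv2.resize(a['pixels'][110:215,185:295],None,fx=5,fy=5,interpolation=2))"
```

```text
time_s: 5.38
ee_pos: [0.6906, -0.179, 0.1961]
orientation: [[-0.986, 0.169, -0.001], [0.169, 0.986, 0.001], [0.001, 0.0, -1.0]]
wrist_force: [-0.7, 0.7, -0.6]
gripper_width: 0.0428
finger_force: 0.0
local now 0.0707 -0.0525 0.1961 | t cm [ 0.17 -0.15  3.61] w [ 0.   -0.01  0.06]
```

View pics/w2.png

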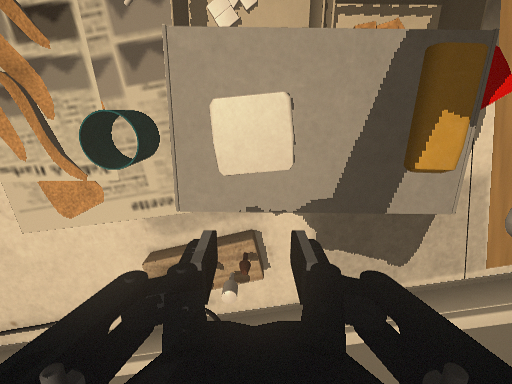

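The wedge sits at columns 211–295, rows 92–175, directly in front of the spread fingers. I'll lower until they touch, then back off slightly.

```bash
python3 -m creep '[{"tx":0.1,"ty":-0.15,"tz":3,"wx":0,"wy":0,"wz":0,"jaw":0},{"tx":0.1,"ty":-0.15,"tz":5,"wx":0,"wy":0,"wz":0,"jaw":0},{"tx":0.1,"ty":-0.15,"tz":5.8,"wx":0,"wy":0,"wz":0,"jaw":0},{"tx":0.1,"ty":-0.15,"tz":6.1,"wx":0,"wy":0,"wz":0,"jaw":0},{"tx":0.1,"ty":-0.15,"tz":6.1,"wx":0,"wy":0,"wz":0,"jaw":0}]'; python3 -m creep '[{"tx":0,"ty":0,"tz":0.1,"wx":0,"wy":0,"wz":0,"jaw":0},{"tx":0,"ty":0,"tz":0.2,"wx":0,"wy":0,"wz":0,"jaw":0},{"tx":0,"ty":0,"tz":0.2,"wx":0,"wy":0,"wz":0,"jaw":0}]';  python3 -m creep '[{"tx":0,"ty":0,"tz":0.1,"wx":0,"wy":0,"wz":0,"jaw":0},{"tx":0,"ty":0,"tz":0.2,"wx":0,"wy":0,"wz":0,"jaw":0},{"tx":0,"ty":0,"tz":0.2,"wx":0,"wy":0,"wz":0,"jaw":0}]'
```

```text
time_s: 5.9
ee_pos: [0.6849, -0.1793, 0.1384]
orientation: [[-0.986, 0.169, -0.001], [0.169, 0.986, 0.0], [0.001, 0.0, -1.0]]
wrist_force: [0.9, 0.1, 0.7]
gripper_width: 0.0427
finger_force: 0.0
time_s: 6.15
ee_pos: [0.6862, -0.1797, 0.1378]
orientation: [[-0.986, 0.169, 0.002], [0.169, 0.986, -0.001], [-0.002, -0.001, -1.0]]
wrist_force: [-0.6, 0.2, -0.1]
gripper_width: 0.043
finger_force: 0.0
time_s: 6.4
ee_pos: [0.6856, -0.1794, 0.1343]
orientation: [[-0.986, 0.169, 0.0], [0.169, 0.986, -0.0], [-0.0, -0.0, -1.0]]
wrist_force: [-0.5, 0.2, 0.2]
gripper_width: 0.0426
finger_force: 0.0
```

```bash
python3 -m creep '[{"tx":0,"ty":0,"tz":0.1,"wx":0,"wy":0,"wz":0,"jaw":0},{"tx":0,"ty":0,"tz":0.2,"wx":0,"wy":0,"wz":0,"jaw":0},{"tx":0,"ty":0,"tz":0.2,"wx":0,"wy":0,"wz":0,"jaw":0}]';  python3 -m creep '[{"tx":0,"ty":0,"tz":0.1,"wx":0,"wy":0,"wz":0,"jaw":0},{"tx":0,"ty":0,"tz":0.2,"wx":0,"wy":0,"wz":0,"jaw":0},{"tx":0,"ty":0,"tz":0.2,"wx":0,"wy":0,"wz":0,"jaw":0}]'
```

```text
time_s: 6.65
ee_pos: [0.6854, -0.1794, 0.1319]
orientation: [[-0.986, 0.169, -0.001], [0.169, 0.986, 0.0], [0.001, 0.0, -1.0]]
wrist_force: [-1.1, 0.6, -0.3]
gripper_width: 0.0429
finger_force: 0.0
time_s: 6.9
ee_pos: [0.6857, -0.1795, 0.1306]
orientation: [[-0.986, 0.169, 0.0], [0.169, 0.986, -0.0], [-0.0, -0.0, -1.0]]
wrist_force: [-0.7, 0.2, 3.1]
gripper_width: 0.0426
finger_force: 1.1
```

```bash
python3 -m creep '[{"tx":0,"ty":0,"tz":-0.2,"wx":0,"wy":0,"wz":0,"jaw":0},{"tx":0.5,"ty":0,"tz":-0.2,"wx":0,"wy":0,"wz":0,"jaw":0},{"tx":1,"ty":0,"tz":-0.2,"wx":0,"wy":0,"wz":0,"jaw":0},{"tx":1.5,"ty":0,"tz":-0.2,"wx":0,"wy":0,"wz":0,"jaw":0},{"tx":2.1,"ty":0,"tz":-0.2,"wx":0,"wy":0,"wz":0,"jaw":0},{"tx":2.7,"ty":0,"tz":-0.2,"wx":0,"wy":0,"wz":0,"jaw":0},{"tx":3.4,"ty":0,"tz":-0.2,"wx":0,"wy":0,"wz":0,"jaw":0},{"tx":4.1,"ty":0,"tz":-0.2,"wx":0,"wy":0,"wz":0,"jaw":0},{"tx":4.8,"ty":0,"tz":-0.2,"wx":0,"wy":0,"wz":0,"jaw":0},{"tx":5.5,"ty":0,"tz":-0.2,"wx":0,"wy":0,"wz":0,"jaw":0}]'; python3 -c "
from h import *
to(-.06,-.054,.132)
snap('wrist','w3.png')"
```

```text
time_s: 7.73
ee_pos: [0.6306, -0.17, 0.1323]
orientation: [[-0.986, 0.169, -0.0], [0.169, 0.986, -0.0], [-0.0, -0.0, -1.0]]
wrist_force: [-0.7, -0.2, -0.5]
gripper_width: 0.0428
finger_force: 0.1
local now 0.0101 -0.0541 0.1323 | t cm [7.01 0.04 0.03] w [-0.    0.    0.06]
```

View pics/w3.png

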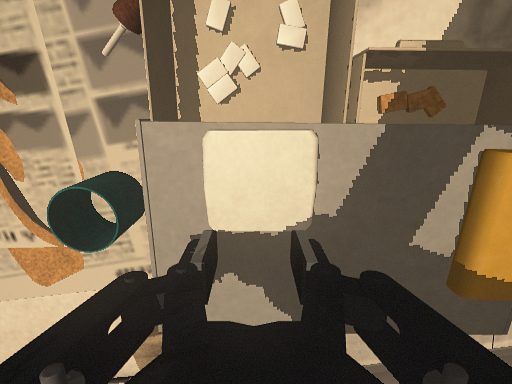

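The wedge is pushed square (columns 203–318), its front about at the cabinet edge at row 123, in line with the drawer. Continue.

```bash
python3 -m creep '[{"tx":0.7,"ty":0,"tz":0,"wx":0,"wy":0,"wz":0,"jaw":0},{"tx":1.4,"ty":0,"tz":0,"wx":0,"wy":0,"wz":0,"jaw":0},{"tx":2.1,"ty":0,"tz":0,"wx":0,"wy":0,"wz":0,"jaw":0},{"tx":2.8,"ty":0,"tz":0,"wx":0,"wy":0,"wz":0,"jaw":0},{"tx":3.5,"ty":0,"tz":0,"wx":0,"wy":0,"wz":0,"jaw":0},{"tx":4.2,"ty":0,"tz":0,"wx":0,"wy":0,"wz":0,"jaw":0},{"tx":4.9,"ty":0,"tz":0,"wx":0,"wy":0,"wz":0,"jaw":0},{"tx":5.6,"ty":0,"tz":0,"wx":0,"wy":0,"wz":0,"jaw":0},{"tx":6.3,"ty":0,"tz":0,"wx":0,"wy":0,"wz":0,"jaw":0},{"tx":7,"ty":0,"tz":0,"wx":0,"wy":0,"wz":0,"jaw":0}]'; python3 -m creep '[{"tx":0,"ty":0,"tz":0,"wx":0,"wy":0,"wz":0,"jaw":0},{"tx":-1,"ty":0,"tz":-1,"wx":0,"wy":0,"wz":0,"jaw":0},{"tx":-4,"ty":0,"tz":-4,"wx":0,"wy":0,"wz":0,"jaw":0},{"tx":-6,"ty":0,"tz":-7,"wx":0,"wy":0,"wz":0,"jaw":0},{"tx":-6,"ty":0,"tz":-7,"wx":0,"wy":0,"wz":0,"jaw":0},{"tx":-6,"ty":0,"tz":-7,"wx":0,"wy":0,"wz":0,"jaw":0}]';python3 -c "
from h import *
to(-.19,-.054,.2)
snap('wrist','w4.png')"
```

```text
time_s: 8.62
ee_pos: [0.5616, -0.1581, 0.1322]
orientation: [[-0.986, 0.169, -0.0], [0.169, 0.986, 0.0], [0.0, 0.0, -1.0]]
wrist_force: [0.2, -0.6, 0.4]
gripper_width: 0.0428
finger_force: 0.0
time_s: 9.12
ee_pos: [0.6236, -0.1692, 0.2046]
orientation: [[-0.986, 0.169, 0.004], [0.169, 0.986, -0.002], [-0.005, -0.001, -1.0]]
wrist_force: [-0.6, -0.1, -1.3]
gripper_width: 0.0428
finger_force: 0.0
local now 0.003 -0.0545 0.2046 | t cm [19.3   0.15  0.37] w [-0.02  0.05  0.06]
```

View pics/w4.png

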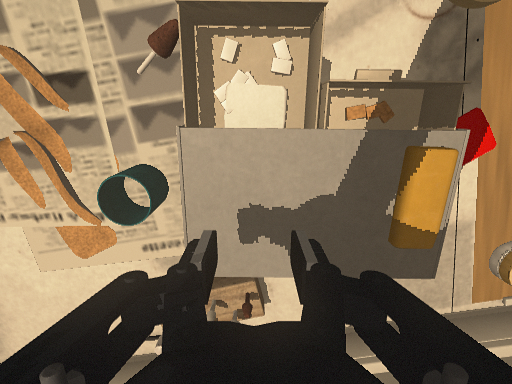

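The wedge is in the drawer, at columns 222–288, rows 85–128. It may be tilted at the rear, so I'll check from another spot.

```bash
python3 -m creep '[{"tx":4,"ty":0,"tz":-2,"wx":0,"wy":0,"wz":0,"jaw":-1},{"tx":8,"ty":0,"tz":-2,"wx":0,"wy":0,"wz":0,"jaw":-1},{"tx":12,"ty":0,"tz":-2,"wx":0,"wy":0,"wz":0,"jaw":-1},{"tx":16,"ty":0,"tz":-2,"wx":0,"wy":0,"wz":0,"jaw":-1},{"tx":20,"ty":0,"tz":-2,"wx":0,"wy":0,"wz":0,"jaw":-1},{"tx":20,"ty":0,"tz":-2,"wx":0,"wy":0,"wz":0,"jaw":-1},{"tx":20,"ty":0,"tz":-2,"wx":0,"wy":0,"wz":0,"jaw":-1}]';python3 -c "
from h import *
to(-.18,-.057,.105)
a=snap('wrist')['pixels'];b=snap('scene')['pixels'][125:225,215:325];b=cv2.resize(b,(422,384),interpolation=2)
a=a[:, 100:460]
cv2.imwrite('pics/w5.png',np.hstack([a,b]))"
```

```text
time_s: 9.75
ee_pos: [0.4214, -0.1331, 0.2205]
orientation: [[-0.985, 0.17, -0.003], [0.17, 0.985, 0.002], [0.003, 0.001, -1.0]]
wrist_force: [0.8, 0.1, -0.0]
gripper_width: -0.0003
finger_force: 0.0
local now -0.2024 -0.0543 0.2205 | t cm [-2.27 -0.3  11.54] w [ 0.01 -0.03  0.04]
```

View pics/w5.png

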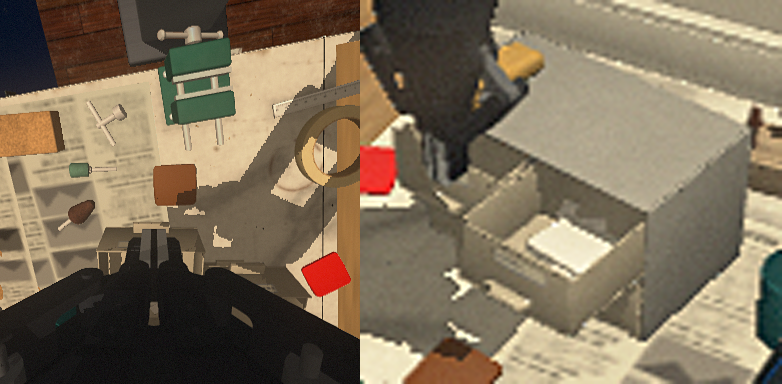

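The scene view shows the wedge lying flat and low in the right drawer, at about (570,243). I'll come down in front of the panel and push it shut.

```bash
python3 -m creep '[{"tx":-1.5,"ty":-0.3,"tz":4,"wx":0,"wy":0,"wz":0,"jaw":-1},{"tx":-1.5,"ty":-0.3,"tz":8,"wx":0,"wy":0,"wz":0,"jaw":-1},{"tx":-1.5,"ty":-0.3,"tz":11.3,"wx":0,"wy":0,"wz":0,"jaw":-1},{"tx":-1.5,"ty":-0.3,"tz":11.3,"wx":0,"wy":0,"wz":0,"jaw":-1},{"tx":-2,"ty":-0.3,"tz":11.3,"wx":0,"wy":0,"wz":0,"jaw":-1},{"tx":-2.5,"ty":-0.3,"tz":11.3,"wx":0,"wy":0,"wz":0,"jaw":-1},{"tx":-3,"ty":-0.3,"tz":11.3,"wx":0,"wy":0,"wz":0,"jaw":-1},{"tx":-3.5,"ty":-0.3,"tz":11.3,"wx":0,"wy":0,"wz":0,"jaw":-1},{"tx":-4.2,"ty":-0.3,"tz":11.3,"wx":0,"wy":0,"wz":0,"jaw":-1},{"tx":-5,"ty":-0.3,"tz":11.3,"wx":0,"wy":0,"wz":0,"jaw":-1}]';python3 -m creep '[{"tx":-0.8,"ty":0,"tz":0,"wx":0,"wy":0,"wz":0,"jaw":-1},{"tx":-1.6,"ty":0,"tz":0,"wx":0,"wy":0,"wz":0,"jaw":-1},{"tx":-2.4,"ty":0,"tz":0,"wx":0,"wy":0,"wz":0,"jaw":-1},{"tx":-3.2,"ty":0,"tz":0,"wx":0,"wy":0,"wz":0,"jaw":-1},{"tx":-4,"ty":0,"tz":0,"wx":0,"wy":0,"wz":0,"jaw":-1},{"tx":-4.8,"ty":0,"tz":0,"wx":0,"wy":0,"wz":0,"jaw":-1},{"tx":-5.5,"ty":0,"tz":0,"wx":0,"wy":0,"wz":0,"jaw":-1},{"tx":-6,"ty":0,"tz":0,"wx":0,"wy":0,"wz":0,"jaw":-1},{"tx":-6.5,"ty":0,"tz":0,"wx":0,"wy":0,"wz":0,"jaw":-1},{"tx":-6.8,"ty":0,"tz":0,"wx":0,"wy":0,"wz":0,"jaw":-1}]';python3 -c "
from h import *
to(-.073,-.057,.105)"
```

```text
time_s: 10.68
ee_pos: [0.4745, -0.1465, 0.1105]
orientation: [[-0.986, 0.169, 0.002], [0.169, 0.986, -0.001], [-0.002, -0.001, -1.0]]
wrist_force: [-0.3, -0.2, -0.1]
gripper_width: 0.0004
finger_force: 0.2
time_s: 11.52
ee_pos: [0.5408, -0.1576, 0.1092]
orientation: [[-0.986, 0.169, -0.0], [0.169, 0.986, 0.0], [0.0, 0.0, -1.0]]
wrist_force: [-0.6, -0.7, -0.4]
gripper_width: 0.0002
finger_force: 0.2
local now -0.0806 -0.0576 0.1092 | t cm [-0.76  0.05  0.42] w [ 0.   -0.    0.06]
```

```bash
python3 -m creep '[{"tx":-0.2,"ty":0,"tz":0,"wx":0,"wy":0,"wz":0,"jaw":-1},{"tx":-0.4,"ty":0,"tz":0,"wx":0,"wy":0,"wz":0,"jaw":-1},{"tx":-0.6,"ty":0,"tz":0,"wx":0,"wy":0,"wz":0,"jaw":-1},{"tx":-0.6,"ty":0,"tz":0,"wx":0,"wy":0,"wz":0,"jaw":-1}]';python3 -m creep '[{"tx":-0.1,"ty":0,"tz":0,"wx":0,"wy":0,"wz":0,"jaw":-1},{"tx":-0.3,"ty":0,"tz":0,"wx":0,"wy":0,"wz":0,"jaw":-1},{"tx":-0.3,"ty":0,"tz":0,"wx":0,"wy":0,"wz":0,"jaw":-1}]'
```

```text
time_s: 11.85
ee_pos: [0.5464, -0.1586, 0.1094]
orientation: [[-0.986, 0.169, 0.0], [0.169, 0.986, -0.0], [-0.0, -0.0, -1.0]]
wrist_force: [0.4, 0.9, 0.4]
gripper_width: -0.0001
finger_force: 0.0
time_s: 12.1
ee_pos: [0.5484, -0.1589, 0.1092]
orientation: [[-0.986, 0.169, -0.002], [0.169, 0.986, 0.0], [0.002, 0.0, -1.0]]
wrist_force: [-3.5, 0.2, 2.2]
gripper_width: 0.0002
finger_force: 2.0
```

```bash
python3 -m creep '[{"tx":-0.1,"ty":0,"tz":0,"wx":0,"wy":0,"wz":0,"jaw":-1},{"tx":-0.3,"ty":0,"tz":0,"wx":0,"wy":0,"wz":0,"jaw":-1},{"tx":-0.3,"ty":0,"tz":0,"wx":0,"wy":0,"wz":0,"jaw":-1},{"tx":-0.3,"ty":0,"tz":0,"wx":0,"wy":0,"wz":0,"jaw":-1}]';python3 -c "
from h import *
to(-.16,.057,.12)"
```

```text
time_s: 12.43
ee_pos: [0.5486, -0.1589, 0.1091]
orientation: [[-0.986, 0.169, -0.008], [0.169, 0.986, 0.002], [0.008, 0.0, -1.0]]
wrist_force: [-16.6, 2.2, 11.4]
gripper_width: -0.0001
finger_force: 8.4
local now -0.0726 -0.0574 0.1091 | t cm [ 8.69 11.49 -1.01] w [ 0.   -0.1   0.06]
```

The right drawer is shut (face at -0.0616, expected -0.062). Now the left one.

```bash
python3 -m creep '[{"tx":3,"ty":0,"tz":0,"wx":0,"wy":0,"wz":0,"jaw":-1},{"tx":7,"ty":0,"tz":0,"wx":0,"wy":0,"wz":0,"jaw":-1},{"tx":8,"ty":3,"tz":0,"wx":0,"wy":0,"wz":0,"jaw":-1},{"tx":8,"ty":7,"tz":0,"wx":0,"wy":0,"wz":0,"jaw":-1},{"tx":8,"ty":11.4,"tz":0,"wx":0,"wy":0,"wz":0,"jaw":-1},{"tx":8,"ty":11.4,"tz":0,"wx":0,"wy":0,"wz":0,"jaw":-1},{"tx":6.5,"ty":11.4,"tz":0,"wx":0,"wy":0,"wz":0,"jaw":-1},{"tx":5.5,"ty":11.4,"tz":0,"wx":0,"wy":0,"wz":0,"jaw":-1},{"tx":4.5,"ty":11.4,"tz":0,"wx":0,"wy":0,"wz":0,"jaw":-1},{"tx":4,"ty":11.4,"tz":0,"wx":0,"wy":0,"wz":0,"jaw":-1}]';python3 -m creep '[{"tx":-0.7,"ty":0,"tz":0,"wx":0,"wy":0,"wz":0,"jaw":-1},{"tx":-1.4,"ty":0,"tz":0,"wx":0,"wy":0,"wz":0,"jaw":-1},{"tx":-2.1,"ty":0,"tz":0,"wx":0,"wy":0,"wz":0,"jaw":-1},{"tx":-2.6,"ty":0,"tz":0,"wx":0,"wy":0,"wz":0,"jaw":-1},{"tx":-3,"ty":0,"tz":0,"wx":0,"wy":0,"wz":0,"jaw":-1},{"tx":-3.3,"ty":0,"tz":0,"wx":0,"wy":0,"wz":0,"jaw":-1},{"tx":-3.3,"ty":0,"tz":0,"wx":0,"wy":0,"wz":0,"jaw":-1}]';python3 -c "
from h import *
to(-.073,.057,.105)"
```

```text
time_s: 13.27
ee_pos: [0.5336, -0.0413, 0.1096]
orientation: [[-0.985, 0.17, 0.002], [0.17, 0.985, -0.0], [-0.002, -0.0, -1.0]]
wrist_force: [-0.2, -0.7, -0.1]
gripper_width: -0.0
finger_force: 0.0
time_s: 13.85
ee_pos: [0.565, -0.0461, 0.1093]
orientation: [[-0.986, 0.169, 0.0], [0.169, 0.986, -0.0], [-0.0, -0.0, -1.0]]
wrist_force: [-0.6, 0.3, -1.2]
gripper_width: 0.0002
finger_force: 0.0
local now -0.0761 0.0564 0.1093 | t cm [-0.31  0.05  0.43] w [0.   0.   0.06]
```

```bash
python3 -m creep '[{"tx":-0.2,"ty":0,"tz":0,"wx":0,"wy":0,"wz":0,"jaw":-1},{"tx":-0.4,"ty":0,"tz":0,"wx":0,"wy":0,"wz":0,"jaw":-1},{"tx":-0.6,"ty":0,"tz":0,"wx":0,"wy":0,"wz":0,"jaw":-1},{"tx":-0.6,"ty":0,"tz":0,"wx":0,"wy":0,"wz":0,"jaw":-1}]';python3 -c "
from h import *
to(-.073,.057,.105)"
```

```text
time_s: 14.18
ee_pos: [0.569, -0.0467, 0.1091]
orientation: [[-0.986, 0.169, -0.004], [0.169, 0.986, 0.001], [0.004, -0.0, -1.0]]
wrist_force: [-5.7, 0.5, 4.4]
gripper_width: -0.0
finger_force: 3.2
local now -0.0721 0.0566 0.1091 | t cm [0.09 0.04 0.41] w [-0.   -0.04  0.06]
```

```bash
python3 -m creep '[{"tx":-0.2,"ty":0,"tz":0,"wx":0,"wy":0,"wz":0,"jaw":-1},{"tx":-0.3,"ty":0,"tz":0,"wx":0,"wy":0,"wz":0,"jaw":-1},{"tx":-0.3,"ty":0,"tz":0,"wx":0,"wy":0,"wz":0,"jaw":-1}]'; python3 -m creep '[{"tx":2,"ty":0,"tz":0,"wx":0,"wy":0,"wz":0,"jaw":-1},{"tx":6,"ty":0,"tz":0,"wx":0,"wy":0,"wz":0,"jaw":-1},{"tx":10,"ty":2,"tz":-3,"wx":0,"wy":0,"wz":0,"jaw":-1},{"tx":14,"ty":6,"tz":-7,"wx":0,"wy":0,"wz":0,"jaw":-1},{"tx":18,"ty":10,"tz":-11,"wx":0,"wy":0,"wz":0,"jaw":-1},{"tx":20,"ty":14,"tz":-13,"wx":0,"wy":0,"wz":0,"jaw":-1},{"tx":20,"ty":17,"tz":-13,"wx":0,"wy":0,"wz":0,"jaw":-1},{"tx":20,"ty":20,"tz":-13,"wx":0,"wy":0,"wz":0,"jaw":-1},{"tx":20,"ty":20,"tz":-13,"wx":0,"wy":0,"wz":0,"jaw":-1},{"tx":20,"ty":20,"tz":-13,"wx":0,"wy":0,"wz":0,"jaw":-1}]';python3 -c "
from h import *
a=snap('top')['pixels'][115:215,185:295];b=snap('scene')['pixels'][125:225,215:325]
cv2.imwrite('pics/end.png',cv2.resize(np.hstack([a,b]),None,fx=3.6,fy=3.6,interpolation=2))"
```

```text
time_s: 14.43
ee_pos: [0.5691, -0.0467, 0.1091]
orientation: [[-0.986, 0.169, -0.01], [0.169, 0.986, 0.002], [0.01, -0.0, -1.0]]
wrist_force: [-18.5, 1.6, 14.4]
gripper_width: 0.0002
finger_force: 9.3
time_s: 15.27
ee_pos: [0.4099, 0.1893, 0.2423]
orientation: [[-0.987, 0.163, 0.005], [0.163, 0.987, 0.004], [-0.004, 0.005, -1.0]]
wrist_force: [-0.1, 0.3, 0.7]
gripper_width: 0.0002
finger_force: 0.0
```

View pics/end.png

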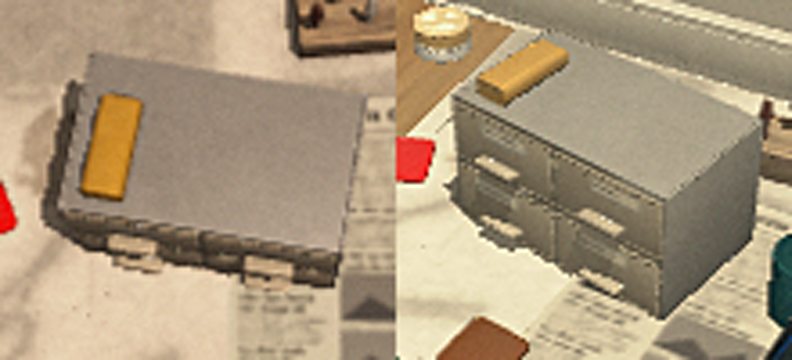

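Both views show all drawers flush, the wax bar still in its place (112,147 in the left panel), and the top otherwise clear.

```bash
python3 -c "
from h import *
print(workorder.job_done())"
```

```text
the job is handed in; nothing more can be done
None
```

The wedge was swept into the upper right drawer without being lifted, both upper drawers are pushed fully shut, the wax bar was left where it lay, and the job was handed in at about 15 s of the 67 s allowed.

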